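Set out the pH bench for calibration

TASK

Get the pH bench ready for calibration: move the brown sample jar from the stirrer to the middle of the cork mat, and put the yellow buffer bottle in its place on the centre of the stirrer's round plate. Then stand the red bottle on the bench between the stirrer and the pH meter, and the blue bottle on the opposite side of the stirrer, each centred on that side of the stirrer's case with a gap of 4 cm between bottle and case. Set everything down upright rather than dropping it, knock nothing over, and leave the pink tip rack and the dropper bottle where they are.

Things in the scene. Friction and masses are not known exactly. Their poses are not given: they have to be found in the camera images.
- jar: brown sample jar with a wide white lid, closed, loose, about 0.14 kg: 50 mm diameter up to 60 mm, lid 47 mm diameter, 75 mm high in all. At the start it stands on the stirrer's plate. Origin at the centre of its underside, z up
- yellow: yellow plastic buffer bottle (pH 7), loose, round, about 0.12 kg: body 50 mm diameter from the base up to 60 mm with a white band round it, sloping shoulder, yellow cap 33 mm diameter, 85 mm high in all. Origin at the centre of its underside, z up
- red: red plastic buffer bottle (pH 4), loose, round, about 0.12 kg: body 50 mm diameter from the base up to 60 mm with a white band round it, sloping shoulder, red cap 33 mm diameter, 85 mm high in all. Origin at the centre of its underside, z up
- blue: blue plastic buffer bottle (pH 10), loose, round, about 0.12 kg: body 50 mm diameter from the base up to 60 mm with a white band round it, sloping shoulder, blue cap 33 mm diameter, 85 mm high in all. Origin at the centre of its underside, z up
- stirrer: magnetic stirrer, fixed: white square case 120 x 120 mm, 40 mm high, carrying a dark round plate 100 mm diameter, plate top 45 mm above the bench. Origin at the centre of its underside; x points away from the robot (two black knobs stick out 8 mm on the -x face), y to its left, z up; turned up to 17 degrees. The meter stands on its +y or its -y side; bottles beside it: on its y axis
- meter: pH meter, fixed: black desk instrument 140 mm (x) x 120 mm (y) with a sloping face with greenish screen and keys, rising from about 30 mm at the robot's side to 65 mm at the back; behind it, 85 mm from its origin along +x, a steel post 150 mm high with a blue electrode. Origin at the centre of its underside, z up
- mat: round cork mat, fixed flat on the bench: 90 mm diameter, 5 mm thick, on the side of the stirrer away from the meter. Origin at the centre of its underside
- tiprack: bystander, loose: pink pipette tip rack with white tips, 80 x 125 mm, 51 mm high, beyond the stirrer. Origin at the centre of its underside
- dropper: bystander, loose: small white dropper bottle, 40 mm diameter, with green cap, 85 mm high, at the left end of the front row. Origin at the centre of its underside
Things that resemble listed ones, but are neither listed nor needed, are in the scene too. There is more than one size of the mat; the job needs the middle-sized.

How it is judged:
By the outcome, as a careful person would: the job done as asked, in the order asked, and still so for the second after the job is handed in, with the robot touching nothing.
It also fails if it takes over 104 s, if anything falls off the work surface, if the arm or the gripper's body presses on something with over 40 N, if the wrist force passes 120 N, or if a joint passes its speed limit or range.

ROBOT

A 6-joint arm with a two-finger parallel gripper is mounted at the origin on the work surface. World frame = base frame: x ahead of the robot, y to its left, z up, the work surface at z = 0. Lengths are in m, angles in rad, forces in N, time in s.
With the tool pointing down it reaches from about 0.275 to 0.875 m from the base axis. Payload 12.5 kg.
Tool frame: the origin (TCP) lies midway between the tips of the shut fingers; the grasp point (between the pads) lies 19 mm behind it; z points along the fingers, y is the direction in which the jaws open and shut (so a half turn about z gives the same grasp; the last joint's range is limited). The gripper opens to 85 mm and grips with 20 to 120 N. Pads are 22 mm wide; open, the fingers measure 114 mm over their backs; the gripper's body (76 mm by 85 mm) begins 54 mm behind the grasp point. The pads swing forward as they close: fully open they stand 13 mm farther back than shut.
Start: joints at [1.092, 0.351, 1.652, -0, 1.139, -0.085], TCP at [0.211, 0.508, 0.231] pointing down, gripper open.
Joint ranges: [-2.75, 2.75], [-0.79, 2.1], [0.01, 2.65], [-1.57, 4.71], [0.07, 3.14], [-2.87, 2.87]. Speed limits (rad/s): [2.22, 2.22, 2.79, 3.14, 3.14, 3.14].

INTERFACE

Orientations are given as a rotation vector (axis times angle).
In Python, from workcell import get_obs, optics, order gives the robot as it stands.
- The arm moves only by the tool drive_tool, never from a script. Its argument "deltas" is a list that holds one entry, the list of rows, each a list of 6 numbers: the shift along the tool's x, y, z in cm, then the turn, a rotation vector about the tool's x, y, z in degrees. A call has 1 to 12 rows; each row shifts and turns the commanded pose from where the row before left it, along the tool's axes as they then stand; what a row does not reach is not made up. A row lasts 1/12 s, in which the tool goes at most 41.7 mm and 7.16 degrees, less where a joint would pass 70% of its speed; a pose out of reach is approached as far as the arm can. A call is refused whole if a number of a shift passes 4.17 or a number of a turn 7.16, either way. A call with a gripper value outside its range is refused whole. "grip" is the closure, from 0 (fully open) to 1 (shut), set as the call begins (left out, the last holds). The fingers move at their own pace and stop on an object; "newtons" is the grip in N (left out, the last holds). Time passes only in rows, so rows that do not move let the fingers close. It gives the time, the measured TCP pose, the force and the opening at its end, in the units of the state.
- get_obs(): the state, without advancing time (a new reading comes with each control period).
- optics.get_image(name): name is "side" or "top"; returns the picture (384x512x3 uint8, red, green, blue); there is no depth.
- optics.camera_info(name): a dict with "K" (3x3 intrinsics, pixels), "world_from_camera" (4x4, takes a point from camera to world coordinates). Camera axes: x right, y up, looking along -z (the intrinsics and any distortion apply to the point x, -y, -z); pixel columns grow to the right and rows downward; lengths in m; the calibration is good to about 2 mm. A picture is of the moment at which its call begins. camera_info takes no time and is no camera call.
- order.finish_job(): hands the job in, once; it reports no verdict.
The state is a dict: "time": time; "joint_positions": joint angles; "joint_velocities": joint speeds; "joint_torque": joint torques, N m; "ee_pos": TCP position; "tcp_rot": TCP orientation; "ft_force": force on the tool from outside, world axes, zero at the start; "moment": the same for the moment, N m; "grip_width": finger opening in m.
Only numpy, scipy, OpenCV 4.12 (cv2) and the standard library are available. Lean on these libraries where they do the work, as an engineer would, in place of code of your own. Each camera call takes 0.05 s, during which the arm holds its last target. There are 200 camera calls.

## Working session

There is one attempt and no reset: what is moved stays moved. The work goes in short steps, Python scripts to look and compute and a tool call to move; the robot and the scene stay as the last step left them, time stands still between calls to the robot, and variables do not carry over. Pictures are saved under pics/ and viewed, about 12 in all and at most 16, crops included, and the job is handed in when it is done.

Besides the shell and the picture viewer there is one more tool, called after "Emit:" as name(argument=value, ...) on one line, values as JSON. drive_tool: Moves the arm, as the interface text tells. Its arguments: {"type":"object","properties":{"deltas":{"type":"array"},"grip":{"type":"number"},"newtons":{"type":"number"}},"required":["deltas"]}

```bash
mkdir -p pics; ls; python3 - <<'E'
from workcell import get_obs, optics
import cv2, numpy as np
np.set_printoptions(precision=4,suppress=True)
for n in("top","side"):
    im=optics.get_image(n); np.save(f"pics/{n}0.npy",im)
    cv2.imwrite(f"pics/{n}0.png",cv2.resize(im[...,::-1],(800,600)))
    c=optics.camera_info(n); print(n,c)
print(get_obs())
E
```

```text
pics
top {'K': array([[369.9667,   0.    , 254.3888],
       [  0.    , 369.9667, 193.6405],
       [  0.    ,   0.    ,   1.    ]]), 'world_from_camera': array([[-0.0072,  0.9987, -0.0507,  0.5549],
       [-1.    , -0.0075, -0.0058,  0.0476],
       [-0.0061,  0.0506,  0.9987,  0.9544],
       [ 0.    ,  0.    ,  0.    ,  1.    ]])}
side {'K': array([[424.1595,   0.    , 258.3279],
       [  0.    , 424.1595, 192.2334],
       [  0.    ,   0.    ,   1.    ]]), 'world_from_camera': array([[-0.9963,  0.0364, -0.078 ,  0.5073],
       [-0.0856, -0.5161,  0.8522,  1.1171],
       [-0.0092,  0.8557,  0.5173,  0.7217],
       [ 0.    ,  0.    ,  0.    ,  1.    ]])}
{'time': 0.1, 'joint_positions': array([ 1.0924,  0.3512,  1.6523,  0.    ,  1.1391, -0.0847]), 'joint_velocities': array([-0.0008,  0.0005, -0.0027,  0.0005, -0.0008,  0.0006]), 'joint_torque': array([  0.    , -50.6827, -29.1873,  -0.0001,   0.0026,   0.0001]), 'ee_pos': array([0.2109, 0.5077, 0.2308]), 'tcp_rot': array([-0.6145, -3.0806,  0.0015]), 'ft_force': array([-0.6644, -0.0628,  0.1437]), 'moment': array([ 0.0147, -0.0104, -0.0052]), 'grip_width': 0.08544621640766176}
```

View pics/top0.png

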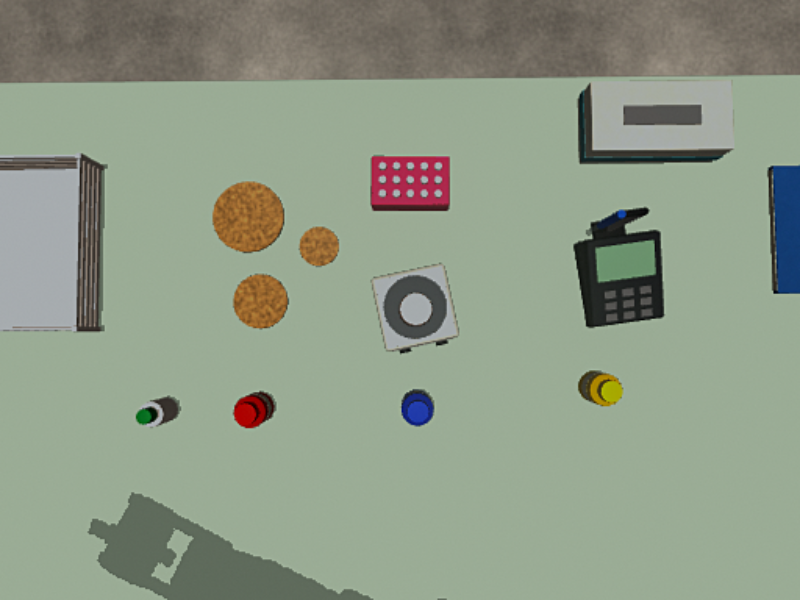

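View pics/side0.png

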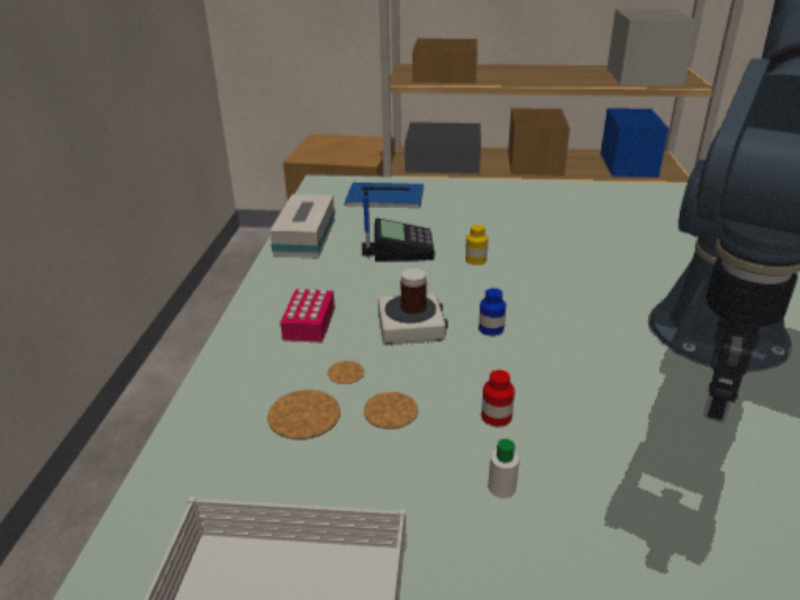

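The top view (800x600) shows three cork mats: large (248,216), small (319,246) and middle-sized (260,301). The jar is on the stirrer at (415,308). Blue is at (417,408), red (250,410), yellow (608,390), dropper (150,412) and tip rack (410,182). The meter at (620,280) is on the -y side, so red goes to -y and blue to +y. Next I'll measure these and confirm them in one crop.

```bash
cat > h.py <<'E'
import numpy as np, cv2
from workcell import get_obs, optics
np.set_printoptions(precision=4,suppress=True)
def pix2w(n,uv,z):
    c=optics.camera_info(n); uv=np.atleast_2d(np.float64(uv)); K=c["K"];T=c["world_from_camera"]
    d=np.c_[(uv[:,0]-K[0,2])/K[0,0],-(uv[:,1]-K[1,2])/K[1,1],-np.ones(len(uv))]@T[:3,:3].T
    o=T[:3,3]; return o+d*((z-o[2])/d[:,2])[:,None]
def w2pix(n,P):
    c=optics.camera_info(n);K=c["K"];T=c["world_from_camera"]
    q=(np.atleast_2d(P)-T[:3,3])@T[:3,:3]; return np.c_[K[0,0]*q[:,0]/-q[:,2]+K[0,2],K[1,1]*-q[:,1]/-q[:,2]+K[1,2]]
def blobs(m,amin=30):
    cs,_=cv2.findContours(m.astype(np.uint8),cv2.RETR_EXTERNAL,cv2.CHAIN_APPROX_NONE)
    return [c for c in cs if cv2.contourArea(c)>amin]
def grab(n,tag):
    im=optics.get_image(n); np.save(f"pics/{tag}.npy",im); return im
E
python3 - <<'E'
from h import *
im=np.load("pics/top0.npy"); hsv=cv2.cvtColor(im,cv2.COLOR_RGB2HSV); H,S,V=[hsv[...,i].astype(int) for i in range(3)]
yy,xx=np.mgrid[:384,:512]
# mats
for c in blobs((H>8)&(H<22)&(S>110)&(xx<230)&(yy>100)&(yy<230),200):
    w=pix2w("top",c[:,0],.005)[:,:2].astype(np.float32); (x,y),r=cv2.minEnclosingCircle(w); a=cv2.contourArea(w)
    print("mat",x,y,"d",2*r,2*np.sqrt(a/np.pi),w.mean(0),cv2.moments(c)['m10']/cv2.moments(c)['m00'])
# bottles: value histograms
for n,(u,v) in dict(red=(162,262),blue=(267,261),yel=(388,249),jar=(265,197)).items():
    p=hsv[v-14:v+15,u-18:u+19]
    print(n); print('\n'.join(' '.join('%3d'%q for q in r) for r in (p[::2,::2,2])))
# stirrer
m=(V>150)&(S<40)&(xx>230)&(xx<300)&(yy>165)&(yy<228)
for c in blobs(m,200):
    w=pix2w("top",c[:,0],.04)[:,:2].astype(np.float32); print("stir",cv2.minAreaRect(w))
a=cv2.resize(im[160:290,120:300,::-1],None,fx=4.4,fy=4.4,interpolation=cv2.INTER_CUBIC); cv2.imwrite("pics/crop0.png",a)
E
```

```text
mat 0.607360303401947 0.2799263596534729 d 0.08963868021965027 0.08650084498004032 [0.6081 0.2799] 166.25287356321837
mat 0.6984425783157349 0.18342101573944092 d 0.06465564668178558 0.06240081354026748 [0.6983 0.1833] 203.70333700036667
mat 0.7484946250915527 0.30109938979148865 d 0.11827687174081802 0.11535041609652662 [0.7481 0.3012] 158.36531165311652
red
172 173 171 171 172 171 173 173 172 173 173 174 173 172 172 173 172 172 173
173 173 171 172 172 172 172 173 177 186 193  88 129 188 177 172 171 172 172
172 172 173 172 172 175 181 191  50  69  75  43  43  47 123 184 173 172 172
171 172 172 173 181 136 139 136 142 142  69  46  68  47  47 118 177 173 171
172 172 171 179 120 146 150 155 156 151 148 129  42  51  44  75 187 173 172
173 173 175 189 145 101 167 130  24  55 157 147  82  43  48  47 109 174 171
171 172 179 141 177 177 176 177 185   8  83 148 149  38  51  45 116 174 173
173 173 178 148 175 173 173 174 175 180  32 159 149  29  53  44 110 174 172
173 172 179 180 173 173 174 173 173 180  26  98 149  27  50  76 180 173 172
172 173 181 177 174 174 173 173 174 180  25 158 148  3
[... 3246 characters left out ...]
 180 173 173 174 174 173 173 172 174 178  67  73  73  73
 71  74  74  76  48 184 172 172 174 173 174 173 173 174 181  70  74  74  73
 69  74  74  76  65 195 173 172 172 173 173 172 173 175 142  75  74  74  72
 66  76  76  73  72  74 182 174 173 173 174 174 173 181  56  75  74  75  67
 71  71  74  74  76  66 116 185 176 174 175 176 189  79  76  75  74  74  73
181  60  75  76  74  77  67  53 112 195 161 129  31  74  75  74  75  67 184
175 172  65  73  74  75  74  76  70  68  69  70  75  73  74  74  72  96 178
176 174 173  65  75  76  75  76  74  76  74  75  74  74  74  72  76 181 173
stir ((0.5942991375923157, 0.026644796133041382), (0.16887769103050232, 0.15110650658607483), 89.5453109741211)
```

View pics/crop0.png

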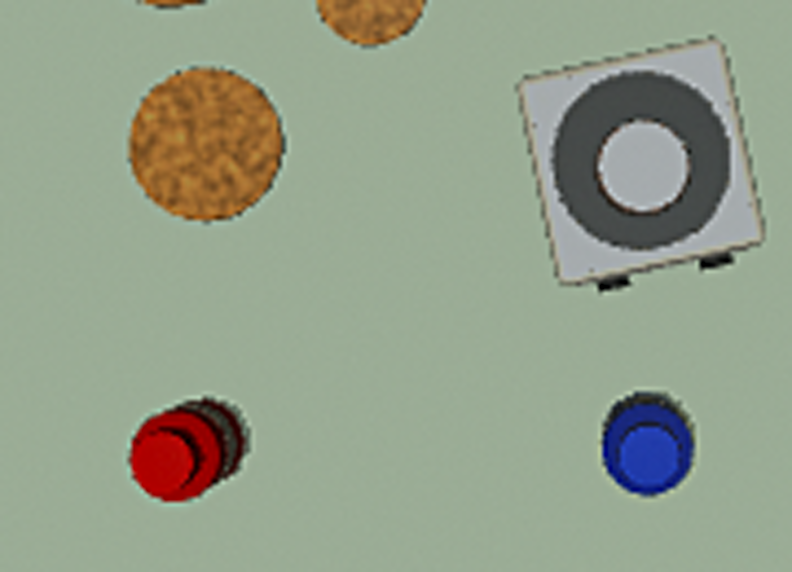

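The crop confirms the middle-sized mat: 87–90 mm diameter, at (206,145) in the crop, against 63 and 116 mm for the other two. Red, blue and the stirrer with its knobs toward the robot are clear. Now the bottle, jar and case positions.

```bash
python3 - <<'E'
from h import *
im=np.load("pics/top0.npy"); hsv=cv2.cvtColor(im,cv2.COLOR_RGB2HSV); H,S,V=[hsv[...,i].astype(int) for i in range(3)]
yy,xx=np.mgrid[:384,:512]
box=lambda u,v,r:(abs(xx-u)<r)&(abs(yy-v)<r)
def circ(n,m,z):
    c=max(blobs(m,20),key=cv2.contourArea); w=pix2w("top",c[:,0],z)[:,:2].astype(np.float32)
    M=cv2.moments(m.astype(np.uint8)*0+cv2.drawContours(np.zeros(m.shape,np.uint8),[c],-1,1,-1)); ctr=(M['m10']/M['m00'],M['m01']/M['m00'])
    p=pix2w("top",ctr,z)[0,:2]; print(n,p,"d",2*np.sqrt(cv2.contourArea(w)/np.pi),"mec",*cv2.minEnclosingCircle(w), "R",np.hypot(*p))
circ("red",box(162,262,20)&(V>163)&(S>150),.085)
circ("blue",box(267,261,20)&(V>160)&(S>100),.085)
p=im[236:264,368:406]; print(H[249,376:400],S[249,376:400],im[249,376:400,0],im[249,376:400,1])
for h in (24,25,26,27,28): 
    try: circ("yel%d"%h,box(388,249,20)&(V>145)&(S>100)&(H>h),.085)
    except Exception as e: print(h,e)
circ("jarlid",box(265,197,18)&(V>120),.12)
circ("plate",cv2.morphologyEx((box(265,197,34)&(V<100)).astype(np.uint8),cv2.MORPH_OPEN,np.ones((5,5))),.045)
b=im[...,2].astype(int)-im[...,1]
print(b[197,230:300],)
m=((b>-3)&(box(265,197,40))).astype(np.uint8)
c=max(blobs(m,200),key=cv2.contourArea); w=pix2w("top",c[:,0],.04)[:,:2].astype(np.float32); print("stir",cv2.minAreaRect(w),cv2.contourArea(w))
# dropper, tiprack
circ("drop",box(93,266,14)&(S>120)&(H>45)&(H<85),.085)
c=max(blobs((box(263,117,40)&(S>120)&((H>160)|(H<3))),200),key=cv2.contourArea); print("rack",cv2.minAreaRect(pix2w("top",c[:,0],.05)[:,:2].astype(np.float32)))
# side view
s=np.load("pics/side0.npy"); hs=cv2.cvtColor(s,cv2.COLOR_RGB2HSV).astype(int)
for n,(lo,hi,u,v) in dict(red=(0,5,318,255),blue=(110,130,315,200),yel=(20,32,305,157)).items():
    q=(abs(xx-u)<18)&(abs(yy-v)<25)&(hs[...,0]>=lo)&(hs[...,0]<=hi)&(hs[...,1]>130)
    ys,xs=np.nonzero(q); print(n,xs.min(),xs.max(),ys.min(),ys.max(), "base front->", pix2w("side",((xs.min()+xs.max())/2,ys.max()+1),0)[0])
E
```

```text
red [0.4344 0.2828] d 0.029288754245152763 mec (0.434536874294281, 0.28272175788879395) 0.01576865091919899 R 0.5183941394046869
blue [0.4368 0.0242] d 0.02892398609229664 mec (0.43657776713371277, 0.023918915539979935) 0.015508659183979034 R 0.43742623195783037
[22 22 24 24 24 24 25 19 27 31 31 31 31 31 31 30 31 30 30 30 30 30 32 74] [179 220 255 255 255 255 206 144 182 255 255 255 255 255 255 255 255 255
 255 255 255 255 139  29] [ 64 101 182 172 172 173  78  53  66 184 169 168 165 167 166 166 166 167
 167 167 168 168 155 153] [ 52  79 148 136 138 139  68  42  61 191 176 174 171 170 171 168 169 169
 167 168 168 168 160 173]
yel24 [ 0.4641 -0.2656] d 0.030242090059952122 mec (0.46181124448776245, -0.2679138481616974) 0.019414329901337624 R 0.5347504673099241
yel25 [ 0.4647 -0.2657] d 0.029844088406754968 mec (0.46414124965667725, -0.26746809482574463) 0.01760684885084629 R 0.535293653184658
yel26 [ 0.4647 -0.2656] d 0.02972882934501079 mec (0.4652930200099945, -0.26689764857292175) 0.016967682167887688 R 0.5352912474034239
yel27 [ 0.4649 -0.2655] d 0.029498063584991994 mec (0.464798
[... 608 characters left out ...]
2   2   3   3
   3   2   2   1   2   1   3   3   3   1  -7   0  -1  -1  -1  -1  -1  -1
  -1   0   1   4   1 -20 -16 -24 -22 -23 -22 -23 -22 -23 -22 -22]
stir ((0.5947942733764648, 0.026390202343463898), (0.10992133617401123, 0.11005568504333496), 11.694559097290039) 0.011515047358832695
drop [0.433  0.4305] d 0.02458723101403382 mec (0.4337382912635803, 0.43085169792175293) 0.01518851239234209 R 0.6106254665141113
rack ((0.7905390858650208, 0.03142702579498291), (0.1214665099978447, 0.08513415604829788), 89.48126983642578)
red 308 328 237 272 base front-> [0.4342 0.306  0.    ]
blue 307 323 185 214 base front-> [0.4344 0.0483 0.    ]
yel 298 311 144 168 base front-> [ 0.4638 -0.2451  0.    ]
```

Emit:
drive_tool(deltas=[[[0,0,0,0,0,7],[0,0,0,0,0,7],[0,0,0,0,0,7],[0,0,0,0,0,7],[0,0,0,0,0,7],[0,0,0,0,0,7],[0,0,0,0,0,7],[0,0,0,0,0,7],[0,0,0,0,0,0]]], grip=0, newtons=40)

```text
time: 0.85
ee_pos: [0.2109, 0.5077, 0.231]
tcp_rot: [1.996, 2.426, -0.001]
ft_force: [-0.1, -0.3, 0.2]
grip_width: 0.0854
```

```bash
cat > go.py <<'E'
import sys
from h import *
from scipy.spatial.transform import Rotation as R
o=get_obs(); M=R.from_rotvec(o["tcp_rot"]).as_matrix()
print("t",o["time"],"tcp",o["ee_pos"],"w",o["grip_width"],"F",o["ft_force"],"jaw yaw",np.degrees(np.arctan2(M[1,1],M[0,1])),"tilt",M[:2,2],"q6",o["joint_positions"][5])
p=o["ee_pos"]
for a in sys.argv[1:]:
    t=np.array(eval(a),float); d=M.T@(t-p)*100; print(a,"tool cm",d.round(2),"n>=",np.abs(d).max()/3); p=t
E
python3 go.py "(.589,.027,.231)" "(.589,.027,.065)"
```

```text
t 0.85 tcp [0.2109 0.5077 0.231 ] w 0.08538176612592759 F [-0.1084 -0.2612  0.185 ] jaw yaw 11.115920773805504 tilt [-0.0003 -0.0006] q6 0.8984244061585451
(.589,.027,.231) tool cm [-54.46  27.83   0.02] n>= 18.15411030077127
(.589,.027,.065) tool cm [ 0.01  0.01 16.6 ] n>= 5.533332030746887
```

Emit:
drive_tool(deltas=[[[-2,1,0,0,0,0],[-3,1.5,0,0,0,0],[-3,1.5,0,0,0,0],[-3,1.5,0,0,0,0],[-3,1.5,0,0,0,0],[-3,1.5,0,0,0,0],[-3,1.5,0,0,0,0],[-3,1.5,0,0,0,0],[-3,1.5,0,0,0,0],[-3,1.5,0,0,0,0],[-3,1.5,0,0,0,0],[-3,1.5,0,0,0,0]]])

```text
time: 1.85
ee_pos: [0.4526, 0.198, 0.2312]
tcp_rot: [-1.983, -2.436, 0.0]
ft_force: [1.0, -0.4, 0.1]
grip_width: 0.0854
```

Emit:
drive_tool(deltas=[[[-3,1.6,0,0,0,0],[-3,1.6,0,0,0,0],[-3,1.6,0,0,0,0],[-3,1.6,0,0,0,0],[-3,1.6,0,0,0,0],[-2.5,1.6,0,0,0,0],[-2,0.7,0,0,0,0],[0,0,0,0,0,0],[0,0,0,0,0,0]]])

```text
time: 2.6
ee_pos: [0.5915, 0.0282, 0.2307]
tcp_rot: [-1.986, -2.433, 0.001]
ft_force: [-0.9, 0.6, 0.5]
grip_width: 0.0856
```

```bash
python3 go.py "(.589,.027,.231)" "(.589,.027,.065)"; python3 - <<'E'
from h import *
a=grab("side","s1"); cv2.imwrite("pics/s1.png",cv2.resize(a[100:300,150:420,::-1],None,fx=2.9,fy=2.9,interpolation=cv2.INTER_CUBIC))
E
```

```text
t 2.6 tcp [0.5915 0.0282 0.2307] w 0.08564262267693848 F [-0.8859  0.6494  0.5102] jaw yaw 11.544837181974811 tilt [-0.001   0.0001] q6 -0.2325650657267949
(.589,.027,.231) tool cm [-0.06 -0.27 -0.03] n>= 0.0903552118712254
(.589,.027,.065) tool cm [-0.01  0.02 16.6 ] n>= 5.533330326556492
```

View pics/s1.png

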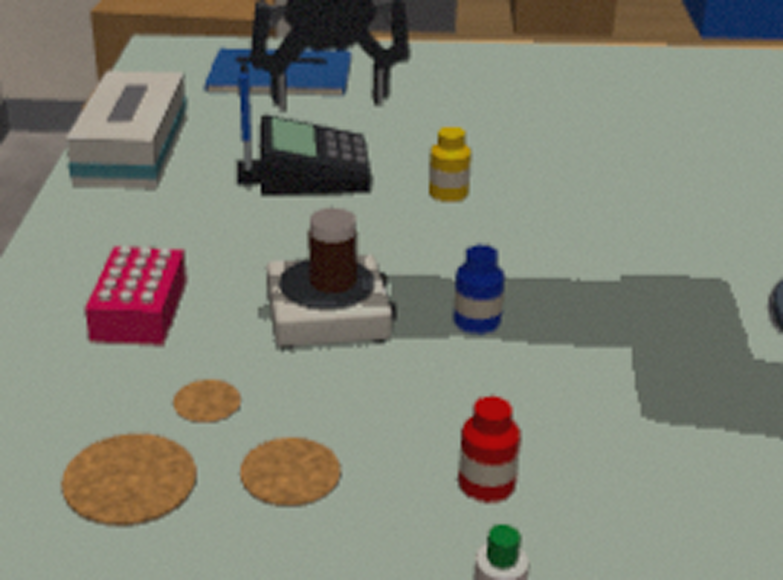

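The crop shows the open hand centred above the jar at (332,250), and the fingers straddle it. I'll go down and grip.

Emit:
drive_tool(deltas=[[[0,-0.15,1,0,0,0],[0,-0.1,2,0,0,0],[0,0,2.5,0,0,0],[0,0,2.5,0,0,0],[0,0,2.5,0,0,0],[0,0,2.5,0,0,0],[0,0,2,0,0,0],[0,0,1.4,0,0,0],[0,0,0,0,0,0],[0,0,0,0,0,0]]])

```text
time: 3.48
ee_pos: [0.5883, 0.0291, 0.0668]
tcp_rot: [-1.986, -2.433, 0.001]
ft_force: [-0.0, 0.4, -1.0]
grip_width: 0.0854
```

Emit:
drive_tool(deltas=[[[0,0,0,0,0,0],[0,0,0,0,0,0],[0,0,0,0,0,0],[0,0,0,0,0,0],[0,0,0,0,0,0],[0,0,0,0,0,0],[0,0,0,0,0,0],[0,0,0,0,0,0],[0,0,0,0,0,0],[0,0,0,0,0,0],[0,0,0,0,0,0],[0,0,0,0,0,0]]], grip=1, newtons=40)

```text
time: 4.48
ee_pos: [0.5896, 0.0284, 0.0685]
tcp_rot: [1.988, 2.431, 0.002]
ft_force: [-0.8, 1.3, 4.9]
grip_width: 0.0492
```

```bash
python3 go.py "(.589,.027,.14)" "(.607,.280,.14)"
```

```text
t 4.4833 tcp [0.5896 0.0284 0.0685] w 0.04918870338277368 F [-0.8144  1.346   4.9489] jaw yaw 11.443278754024288 tilt [0.0017 0.0001] q6 -0.23054548308927877
(.589,.027,.14) tool cm [-0.13 -0.08 -7.15] n>= 2.383605070102918
(.607,.280,.14) tool cm [24.44  6.78  0.  ] n>= 8.146654202047964
```

Emit:
drive_tool(deltas=[[[0,0,-1,0,0,0],[0,0,-2,0,0,0],[0,0,-2,0,0,0],[0,0,-2,0,0,0],[1,0.3,-1,0,0,0],[2,0.5,0,0,0,0],[2.5,0.7,0,0,0,0],[2.5,0.7,0,0,0,0],[2.5,0.7,0,0,0,0],[2.5,0.7,0,0,0,0],[2.5,0.7,0,0,0,0],[2.5,0.7,0,0,0,0]]])

```text
time: 5.48
ee_pos: [0.602, 0.2167, 0.1475]
tcp_rot: [-1.989, -2.432, 0.0]
ft_force: [0.9, 0.0, -0.7]
grip_width: 0.0493
```

Emit:
drive_tool(deltas=[[[2.5,0.7,0,0,0,0],[2,0.6,0,0,0,0],[1.5,0.5,0,0,0,0],[0.5,0,0,0,0,0],[0,0,0,0,0,0],[0,0,0,0,0,0]]])

```text
time: 5.98
ee_pos: [0.6068, 0.2817, 0.1472]
tcp_rot: [-1.989, -2.432, 0.001]
ft_force: [0.3, -1.0, -1.3]
grip_width: 0.0492
```

```bash
python3 go.py "(.607,.281,.14)" "(.607,.281,.0285)"; python3 - <<'E'
from h import *
a=grab("side","s2"); cv2.imwrite("pics/s2.png",cv2.resize(a[120:300,150:390,::-1],None,fx=3,fy=3,interpolation=cv2.INTER_CUBIC))
E
```

```text
t 5.9833 tcp [0.6068 0.2817 0.1472] w 0.04920365205411316 F [ 0.2502 -0.9612 -1.3434] jaw yaw 11.453793920835038 tilt [-0.0004 -0.0003] q6 0.16532860929810406
(.607,.281,.14) tool cm [-0.07  0.    0.72] n>= 0.24025891509479916
(.607,.281,.0285) tool cm [ 0.    0.   11.15] n>= 3.716666177156021
```

View pics/s2.png

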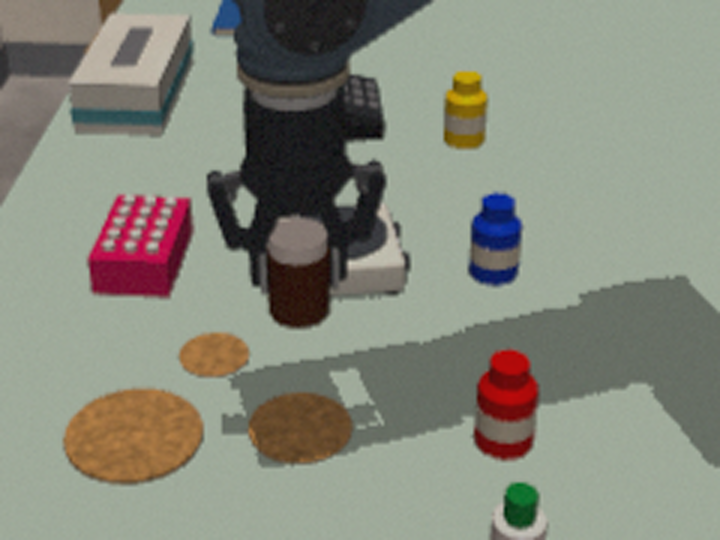

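```bash
python3 - <<'E'
from h import *
im=np.load("pics/s2.npy"); hsv=cv2.cvtColor(im,cv2.COLOR_RGB2HSV).astype(int)
p=im[185:236,249].astype(int); print([(185+i,*q) for i,q in enumerate(p)])
print(im[215,235:265].tolist())
E
```

```text
[(185, np.int64(23), np.int64(24), np.int64(24)), (186, np.int64(27), np.int64(28), np.int64(30)), (187, np.int64(26), np.int64(26), np.int64(24)), (188, np.int64(21), np.int64(24), np.int64(20)), (189, np.int64(25), np.int64(25), np.int64(28)), (190, np.int64(28), np.int64(29), np.int64(33)), (191, np.int64(71), np.int64(68), np.int64(66)), (192, np.int64(119), np.int64(112), np.int64(109)), (193, np.int64(132), np.int64(122), np.int64(114)), (194, np.int64(131), np.int64(119), np.int64(113)), (195, np.int64(133), np.int64(121), np.int64(114)), (196, np.int64(131), np.int64(120), np.int64(112)), (197, np.int64(131), np.int64(120), np.int64(112)), (198, np.int64(130), np.int64(120), np.int64(113)), (199, np.int64(133), np.int64(120), np.int64(115)), (200, np.int64(133), np.int64(121), np.int64(114)), (201, np.int64(134), np.int64(121), np.int64(114)), (202, np.int64(132), np.int64(119), np.int64(114)), (203, np.int64(128), np.int64(118), np.int64(112)), (204, np.int64(124), np.int64(113), np.int64(107)), (205, np.int64(124), np.int64(113), np.int64(107)), (206, np.int64(123), np.int6
[... 1193 characters left out ...]
int64(156)), (231, np.int64(159), np.int64(171), np.int64(155)), (232, np.int64(160), np.int64(171), np.int64(155)), (233, np.int64(157), np.int64(170), np.int64(155)), (234, np.int64(158), np.int64(169), np.int64(153)), (235, np.int64(158), np.int64(170), np.int64(156))]
[[91, 100, 89], [93, 98, 90], [86, 84, 80], [81, 80, 77], [44, 37, 33], [35, 10, 10], [38, 16, 10], [40, 20, 14], [46, 23, 16], [42, 19, 10], [44, 24, 12], [44, 21, 13], [44, 16, 10], [49, 28, 18], [37, 10, 10], [45, 19, 11], [42, 16, 10], [44, 21, 12], [45, 24, 12], [46, 19, 15], [40, 21, 10], [39, 19, 10], [38, 23, 11], [37, 18, 10], [42, 33, 26], [66, 65, 59], [76, 74, 72], [91, 88, 85], [115, 111, 103], [121, 114, 107]]
```

```bash
python3 - <<'E'
from h import *
# predicted rows for jar centred at (x,y), base z .1237
for y in (.275,.278,.281,.284):
    print(y,w2pix("side",[(.607,y+.025,.1237),(.607,y-.0235,.1987),(.607,y,.16)]).round(1).tolist())
E
```

```text
0.275 [[248.3, 228.4], [249.8, 191.1], [249.1, 209.9]]
0.278 [[248.2, 229.1], [249.7, 191.7], [249.0, 210.6]]
0.281 [[248.1, 229.9], [249.6, 192.4], [248.9, 211.3]]
0.284 [[247.9, 230.6], [249.4, 193.0], [248.7, 212.0]]
```

Both views agree within 2 mm and put the jar over the mat, so I'll set it down here.

Emit:
drive_tool(deltas=[[[0,0,1,0,0,0],[0,0,2,0,0,0],[0,0,2,0,0,0],[0,0,2,0,0,0],[0,0,2,0,0,0],[0,0,1,0,0,0],[0,0,0.8,0,0,0],[0,0,0.4,0,0,0],[0,0,0.3,0,0,0],[0,0,0.2,0,0,0],[0,0,0,0,0,0]]])

```text
time: 6.95
ee_pos: [0.6074, 0.2821, 0.0307]
tcp_rot: [1.989, 2.431, 0.001]
ft_force: [0.3, -0.7, -0.8]
grip_width: 0.0491
```

```bash
python3 go.py "(.607,.281,.0285)"
```

```text
t 6.95 tcp [0.6074 0.2821 0.0307] w 0.049088209864023326 F [ 0.2735 -0.6956 -0.8269] jaw yaw 11.43778188909064 tilt [0.0007 0.0003] q6 0.16560884774991327
(.607,.281,.0285) tool cm [-0.09 -0.06  0.22] n>= 0.07219584492629282
```

Lower the last 2 mm in 0.5 mm steps until there is contact.

Emit:
drive_tool(deltas=[[[0,0,0.08,0,0,0],[0,0,0.08,0,0,0],[0,0,0.04,0,0,0],[0,0,0,0,0,0],[0,0,0,0,0,0]]])

```text
time: 7.37
ee_pos: [0.6073, 0.2821, 0.0286]
tcp_rot: [1.989, 2.432, 0.001]
ft_force: [-0.7, 0.4, 0.9]
grip_width: 0.049
```

Emit:
drive_tool(deltas=[[[0,0,0.06,0,0,0],[0,0,0.0,0,0,0],[0,0,0,0,0,0]]])

```text
time: 7.62
ee_pos: [0.6073, 0.2821, 0.0285]
tcp_rot: [1.989, 2.432, 0.001]
ft_force: [-2.4, -0.4, 6.4]
grip_width: 0.0493
```

Contact (6 N). I'll release, let the fingers open and back straight up.

Emit:
drive_tool(deltas=[[[0,0,0,0,0,0],[0,0,0,0,0,0],[0,0,0,0,0,0],[0,0,0,0,0,0],[0,0,0,0,0,0],[0,0,0,0,0,0],[0,0,0,0,0,0],[0,0,0,0,0,0]]], grip=0)

```text
time: 8.28
ee_pos: [0.6072, 0.282, 0.0276]
tcp_rot: [-1.989, -2.432, 0.0]
ft_force: [-0.4, -0.3, 0.3]
grip_width: 0.0853
```

Emit:
drive_tool(deltas=[[[0,0,-1,0,0,0],[0,0,-2,0,0,0],[0,0,-2.5,0,0,0],[0,0,-2.5,0,0,0],[0,0,-2.5,0,0,0],[0,0,-2.5,0,0,0],[0,0,-2,0,0,0]]])

```text
time: 8.87
ee_pos: [0.6075, 0.2821, 0.1808]
tcp_rot: [1.988, 2.431, 0.003]
ft_force: [-0.1, 0.9, 0.0]
grip_width: 0.0852
```

```bash
python3 go.py "(.4648,-.2655,.175)" "(.4648,-.2655,.021)"
```

```text
t 8.8667 tcp [0.6075 0.2821 0.1808] w 0.08523097010210139 F [-0.1499  0.8977  0.0148] jaw yaw 11.435875945092423 tilt [0.0021 0.0008] q6 0.165648877733846
(.4648,-.2655,.175) tool cm [-50.84 -24.84   0.5 ] n>= 16.947452189448416
(.4648,-.2655,.021) tool cm [-0.01 -0.03 15.4 ] n>= 5.133320830931839
```

Emit:
drive_tool(deltas=[[[-2,-1,0,0,0,0],[-3,-1.5,0,0,0,0],[-3,-1.5,0,0,0,0],[-3,-1.5,0,0,0,0],[-3,-1.5,0,0,0,0],[-3,-1.5,0,0,0,0],[-3,-1.5,0,0,0,0],[-3,-1.5,0,0,0,0],[-3,-1.5,0,0,0,0],[-3,-1.5,0,0,0,0],[-3,-1.5,0,0,0,0],[-3,-1.5,0,0,0,0]]])

```text
time: 9.87
ee_pos: [0.5045, -0.0972, 0.1786]
tcp_rot: [1.988, 2.431, 0.001]
ft_force: [0.5, -0.2, -0.3]
grip_width: 0.0856
```

Emit:
drive_tool(deltas=[[[-3,-1.5,0,0,0,0],[-3,-1.5,0,0,0,0],[-3,-1.5,0,0,0,0],[-3,-1.4,0,0,0,0],[-2,-0.9,0,0,0,0],[-1.4,-0.5,0,0,0,0],[-0.4,0,0,0,0,0],[0,0,0,0,0,0],[0,0,0,0,0,0]]])

```text
time: 10.62
ee_pos: [0.465, -0.2645, 0.178]
tcp_rot: [1.989, 2.432, 0.0]
ft_force: [0.2, 0.3, -0.0]
grip_width: 0.0857
```

```bash
python3 go.py "(.4648,-.2655,.175)" "(.4648,-.2655,.021)"; python3 - <<'E'
from h import *
im=grab("top","t3"); cv2.imwrite("pics/t3.png",cv2.resize(im[:,:,::-1],(720,540)))
hsv=cv2.cvtColor(im,cv2.COLOR_RGB2HSV); H,S,V=[hsv[...,i].astype(int) for i in range(3)]
yy,xx=np.mgrid[:384,:512]
u,v=w2pix("top",(.607,.28,.08))[0]; b=im[...,2].astype(int)-im[...,1]
m=(abs(xx-u)<20)&(abs(yy-v)<20)&(b>-10)&(V>130)
c=max(blobs(m,20),key=cv2.contourArea); w=pix2w("top",c[:,0],.08)[:,:2].astype(np.float32); print("lid",cv2.minEnclosingCircle(w),2*np.sqrt(cv2.contourArea(w)/np.pi))
ys,xs=np.nonzero(m); print(pix2w("top",(xs.mean(),ys.mean()),.08))
E
```

```text
t 10.6167 tcp [ 0.465  -0.2645  0.178 ] w 0.08569841046394006 F [ 0.2321  0.2589 -0.0023] jaw yaw 11.441520064325855 tilt [0.0002 0.0001] q6 -0.8040877839811845
(.4648,-.2655,.175) tool cm [-0.09 -0.04  0.3 ] n>= 0.09920363371195241
(.4648,-.2655,.021) tool cm [-0.  -0.  15.4] n>= 5.133333221039867
lid ((0.6066381931304932, 0.28007611632347107), 0.022855086252093315) 0.04321374852479024
[[0.6068 0.2801 0.08  ]]
```

View pics/t3.png

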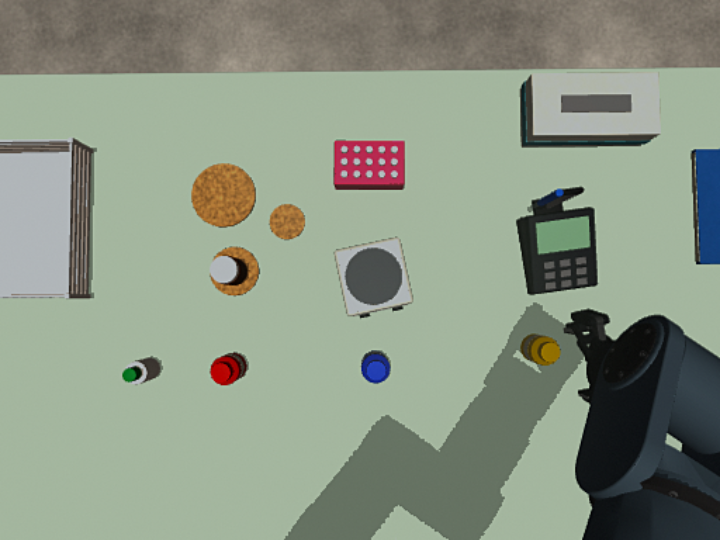

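The jar stands on the middle-sized mat at (234,270), with its lid centre within 1 mm of the mat's. The bare plate is at (373,276), and yellow at (545,350) has the hand above it. I'll descend on yellow.

Emit:
drive_tool(deltas=[[[-0.05,0,1,0,0,0],[-0.04,-0.04,2,0,0,0],[0,0,2.5,0,0,0],[0,0,2.5,0,0,0],[0,0,2.5,0,0,0],[0,0,2,0,0,0],[0,0,1.5,0,0,0],[0,0,1,0,0,0],[0,0,0.5,0,0,0],[0,0,0,0,0,0],[0,0,0,0,0,0]]])

```text
time: 11.58
ee_pos: [0.4649, -0.266, 0.0231]
tcp_rot: [1.988, 2.432, 0.0]
ft_force: [-0.2, -0.4, 0.2]
grip_width: 0.0852
```

Emit:
drive_tool(deltas=[[[0,0,0,0,0,0],[0,0,0,0,0,0],[0,0,0,0,0,0],[0,0,0,0,0,0],[0,0,0,0,0,0],[0,0,0,0,0,0],[0,0,0,0,0,0],[0,0,0,0,0,0],[0,0,0,0,0,0],[0,0,0,0,0,0],[0,0,0,0,0,0],[0,0,0,0,0,0]]], grip=1, newtons=40)

```text
time: 12.58
ee_pos: [0.4649, -0.2663, 0.0236]
tcp_rot: [1.989, 2.431, 0.0]
ft_force: [-1.5, 1.0, 7.1]
grip_width: 0.0491
```

```bash
python3 go.py "(.465,-.2655,.11)" "(.595,.0262,.11)"; python3 - <<'E'
from h import *
im=np.load("pics/t3.npy"); hsv=cv2.cvtColor(im,cv2.COLOR_RGB2HSV); H,S,V=[hsv[...,i].astype(int) for i in range(3)]
yy,xx=np.mgrid[:384,:512]; box=(abs(xx-265)<36)&(abs(yy-197)<36)
b=im[...,2].astype(int)-im[...,1]
for t in (-3,-8,-12):
    c=max(blobs((b>t)&box,200),key=cv2.contourArea); w=pix2w("top",c[:,0],.04)[:,:2].astype(np.float32); r=cv2.minAreaRect(w); print("stir",r, cv2.contourArea(w))
    h=np.array(cv2.approxPolyDP(cv2.convexHull(w),.02,True))[:,0]; print(h.tolist())
    # fit lines to each side
    R=np.radians(r[2]); q=(w-np.array(r[0]))@np.array([[np.cos(R),-np.sin(R)],[np.sin(R),np.cos(R)]]); L=r[1][0]/2
    for ax in (0,1):
        for s in (1,-1):
            k=(s*q[:,ax]>L-.004)&(abs(q[:,1-ax])<.045); f=np.polyfit(q[k,1-ax],q[k,ax],1); print(ax,s,"deg",np.degrees(np.arctan(f[0])),"off",f[1],k.sum())
c=max(blobs((V<110)&(abs(xx-265)<34)&(abs(yy-197)<24),200),key=cv2.contourArea); w=pix2w("top",c[:,0],.045)[:,:2].astype(np.float32)
print("plate",cv2.fitEllipse(w))
E
```

```text
t 12.5833 tcp [ 0.4649 -0.2663  0.0236] w 0.04908664495399418 F [-1.4846  1.0027  7.1332] jaw yaw 11.427902666830008 tilt [ 0.0009 -0.0006] q6 -0.806569161470616
(.465,-.2655,.11) tool cm [ 0.07  0.03 -8.64] n>= 2.8805194761944595
(.595,.0262,.11) tool cm [26.02 18.52 -0.01] n>= 8.67198355621895
stir ((0.5947927236557007, 0.026390235871076584), (0.10997093468904495, 0.11000700294971466), 11.662796020507812) 0.011515045251296869
[[0.6595373153686523, -0.016099607571959496], [0.6379323601722717, 0.08827701956033707], [0.5314108729362488, 0.06910024583339691], [0.5528116226196289, -0.037125274538993835]]
0 1 deg -0.3511344069614783 off 0.0537645939986457 36
0 -1 deg -0.10261803164742382 off -0.053562191165517754 36
1 1 deg -1.0950537654059174 off 0.053442768919488993 35
1 -1 deg -0.21398932086283048 off -0.05380339852370153 36
stir ((0.5947116613388062, 0.026372794061899185), (0.11078581213951111, 0.11077111214399338), 11.694643020629883) 0.011649908764146339
[[0.6595373153686523, -0.016099607571959496], [0.6379323601722717, 0.08827701956033707], [0.5314108729362488, 0.06910024583339691
[... 218 characters left out ...]
 -1 deg -0.4922907121194097 off -0.05400262501848269 36
stir ((0.5955773591995239, 0.026268303394317627), (0.11436693370342255, 0.1123804822564125), 10.45889663696289) 0.011756727233307375
[[0.6620110273361206, -0.01860783062875271], [0.6354631781578064, 0.09077069908380508], [0.5314281582832336, 0.0715661346912384], [0.5528116226196289, -0.037125274538993835]]
0 1 deg -0.911142981375543 off 0.05395953177009749 22
0 -1 deg -1.5440437820300204 off -0.055024934222706635 35
1 1 deg 0.5384392727840324 off 0.05440131230657503 33
1 -1 deg 0.8328165918935939 off -0.05427060696957215 30
plate ((0.5949738621711731, 0.025932831689715385), (0.09690554440021515, 0.09737904369831085), 126.29961395263672)
```

Emit:
drive_tool(deltas=[[[0,0,-1,0,0,0],[0,0,-2,0,0,0],[0,0,-2.5,0,0,0],[0,0,-2.5,0,0,0],[1,0.7,-1,0,0,0],[2,1.5,0,0,0,0],[2.5,1.8,0,0,0,0],[2.5,1.8,0,0,0,0],[2.5,1.8,0,0,0,0],[2.5,1.8,0,0,0,0],[2.5,1.8,0,0,0,0],[2.5,1.8,0,0,0,0]]])

```text
time: 13.58
ee_pos: [0.5565, -0.0616, 0.1127]
tcp_rot: [-1.989, -2.432, 0.0]
ft_force: [0.1, -0.6, -0.7]
grip_width: 0.0489
```

Emit:
drive_tool(deltas=[[[2.5,1.8,0,0,0,0],[2.5,1.8,0,0,0,0],[2,1.2,0,0,0,0],[0.5,0.4,0,0,0,0],[0,0,0,0,0,0],[0,0,0,0,0,0]]])

```text
time: 14.08
ee_pos: [0.592, 0.02, 0.1125]
tcp_rot: [-1.988, -2.432, 0.001]
ft_force: [0.0, 0.0, -1.0]
grip_width: 0.049
```

```bash
python3 go.py "(.595,.0253,.11)" "(.595,.0253,.0686)"; python3 - <<'E'
from h import *
a=grab("side","s4"); cv2.imwrite("pics/s4.png",cv2.resize(a[120:300,150:390,::-1],None,fx=3,fy=3,interpolation=cv2.INTER_CUBIC))
E
```

```text
t 14.0833 tcp [0.592  0.02   0.1125] w 0.04900015391942787 F [ 0.0036  0.0013 -1.0326] jaw yaw 11.475253208330102 tilt [-0.0007 -0.0002] q6 -0.24487315340720334
(.595,.0253,.11) tool cm [0.46 0.4  0.25] n>= 0.15310063512732885
(.595,.0253,.0686) tool cm [0.   0.   4.14] n>= 1.3799995936631755
```

View pics/s4.png

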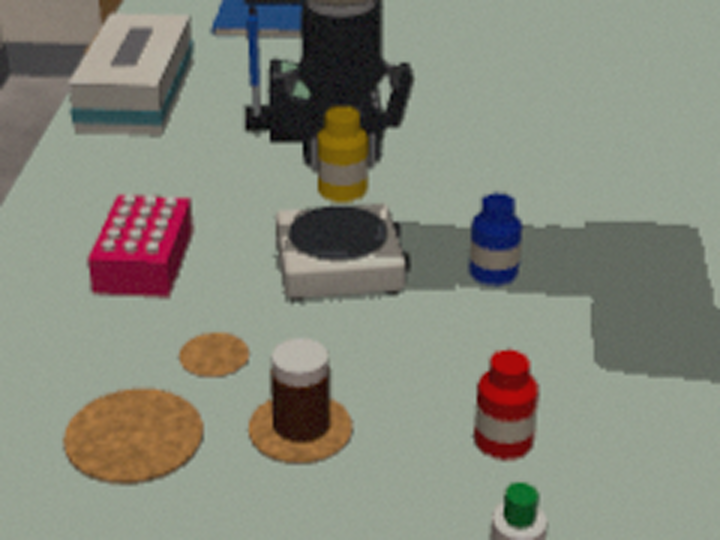

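The jar stands centred on the mat at (300,420). Yellow is held upright above the plate at (343,160). I'll correct by 4–5 mm and lower it.

Emit:
drive_tool(deltas=[[[0.26,0.2,0.5,0,0,0],[0.2,0.2,1,0,0,0],[0,0,1,0,0,0],[0,0,0.8,0,0,0],[0,0,0.5,0,0,0],[0,0,0.3,0,0,0],[0,0,0.1,0,0,0],[0,0,0.1,0,0,0],[0,0,0,0,0,0],[0,0,0,0,0,0]]])

```text
time: 14.97
ee_pos: [0.5956, 0.0253, 0.07]
tcp_rot: [1.989, 2.432, 0.0]
ft_force: [-0.0, -0.1, -1.5]
grip_width: 0.0494
```

```bash
python3 go.py "(.595,.0253,.0686)"
```

```text
t 14.9667 tcp [0.5956 0.0253 0.07  ] w 0.049432263192003396 F [-0.0176 -0.0763 -1.5378] jaw yaw 11.443017455397136 tilt [ 0.0005 -0.    ] q6 -0.2353655813717926
(.595,.0253,.0686) tool cm [ 0.02 -0.06  0.14] n>= 0.04632243535494743
```

Emit:
drive_tool(deltas=[[[0,-0.05,0.07,0,0,0],[0,0,0.06,0,0,0],[0,0,0.06,0,0,0],[0,0,0,0,0,0],[0,0,0,0,0,0]]])

```text
time: 15.38
ee_pos: [0.5951, 0.0252, 0.0686]
tcp_rot: [1.989, 2.432, 0.0]
ft_force: [-3.3, -0.3, 7.4]
grip_width: 0.0489
```

Contact (7 N). I'll release and back off.

Emit:
drive_tool(deltas=[[[0,0,0,0,0,0],[0,0,0,0,0,0],[0,0,0,0,0,0],[0,0,0,0,0,0],[0,0,0,0,0,0],[0,0,0,0,0,0],[0,0,0,0,0,0],[0,0,0,0,0,0]]], grip=0)

```text
time: 16.05
ee_pos: [0.5949, 0.0252, 0.0678]
tcp_rot: [-1.989, -2.432, 0.0]
ft_force: [0.7, 0.1, -0.5]
grip_width: 0.0855
```

Emit:
drive_tool(deltas=[[[0,0,-1,0,0,0],[0,0,-2,0,0,0],[0,0,-2.5,0,0,0],[0,0,-2.5,0,0,0],[0,0,-2.5,0,0,0],[0,0,-2,0,0,0],[0,0,0,0,0,0]]])

```text
time: 16.63
ee_pos: [0.5968, 0.0251, 0.198]
tcp_rot: [1.985, 2.427, 0.007]
ft_force: [0.1, 0.9, 0.5]
grip_width: 0.0855
```

```bash
python3 go.py "(.4345,.2828,.19)" "(.4345,.2828,.022)"
```

```text
t 16.6333 tcp [0.5968 0.0251 0.198 ] w 0.0854804708829526 F [0.1094 0.92   0.501 ] jaw yaw 11.441031585363088 tilt [ 0.0071 -0.0002] q6 -0.2355513742994597
(.4345,.2828,.19) tool cm [ 28.47 -10.8    0.67] n>= 9.491488710184628
(.4345,.2828,.022) tool cm [ 0.03 -0.12 16.8 ] n>= 5.599856867389664
```

Emit:
drive_tool(deltas=[[[1.5,-0.6,0,0,0,0],[2.5,-1,0,0,0,0],[3,-1.1,0,0,0,0],[3,-1.1,0,0,0,0],[3,-1.1,0,0,0,0],[3,-1.1,0,0,0,0],[3,-1.1,0,0,0,0],[3,-1.1,0,0,0,0],[3,-1.1,0,0,0,0],[2.2,-0.9,0,0,0,0],[1,-0.5,0,0,0,0],[0,0,0,0,0,0]]])

```text
time: 17.63
ee_pos: [0.4322, 0.2817, 0.1923]
tcp_rot: [-1.985, -2.434, 0.002]
ft_force: [0.4, 0.3, 0.8]
grip_width: 0.0857
```

Emit:
drive_tool(deltas=[[[0,0,0,0,0,0],[0,0,0,0,0,0]]])

```text
time: 17.8
ee_pos: [0.4344, 0.2796, 0.1926]
tcp_rot: [1.99, 2.431, -0.001]
ft_force: [-0.1, 0.4, 0.6]
grip_width: 0.0854
```

```bash
python3 go.py "(.4345,.2828,.19)" "(.4345,.2828,.022)"; python3 - <<'E'
from h import *
im=grab("top","t5"); hsv=cv2.cvtColor(im,cv2.COLOR_RGB2HSV); H,S,V=[hsv[...,i].astype(int) for i in range(3)]
yy,xx=np.mgrid[:384,:512]
cv2.imwrite("pics/t5.png",cv2.resize(im[130:290,60:420,::-1],None,fx=2.2,fy=2.2,interpolation=cv2.INTER_CUBIC))
u,v=w2pix("top",(.595,.026,.13))[0]
m=(abs(xx-u)<18)&(abs(yy-v)<18)&(V>145)&(S>100)&(H>26)
c=max(blobs(m,20),key=cv2.contourArea); w=pix2w("top",c[:,0],.13)[:,:2].astype(np.float32); print("yel cap",cv2.minEnclosingCircle(w))
ys,xs=np.nonzero(m); print(pix2w("top",(xs.mean(),ys.mean()),.13))
E
```

```text
t 17.8 tcp [0.4344 0.2796 0.1926] w 0.0854443038993386 F [-0.1369  0.4361  0.5854] jaw yaw 11.406941988274005 tilt [-0.0003 -0.0004] q6 0.28286374967359634
(.4345,.2828,.19) tool cm [0.31 0.07 0.26] n>= 0.10437099352307098
(.4345,.2828,.022) tool cm [ 0.01  0.01 16.8 ] n>= 5.599999356218469
yel cap ((0.5939534902572632, 0.02645142376422882), 0.01593652367591858)
[[0.5944 0.0264 0.13  ]]
```

View pics/t5.png

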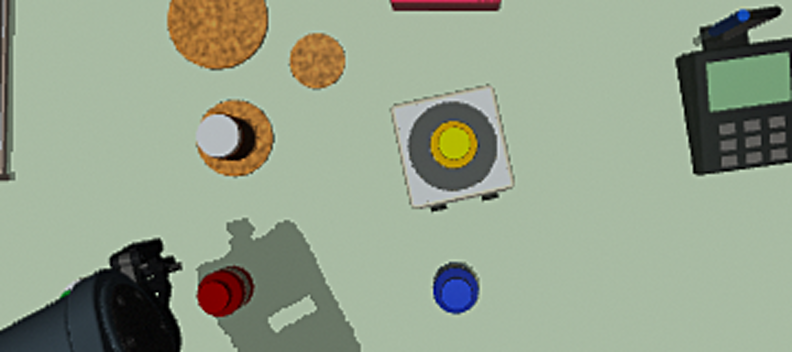

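Yellow stands upright on the plate centre at (453,144), cap centre within 1 mm of the plate's. Now I'll descend on red.

Emit:
drive_tool(deltas=[[[0.15,0,1,0,0,0],[0.15,0.07,2,0,0,0],[0,0,2.5,0,0,0],[0,0,2.5,0,0,0],[0,0,2.5,0,0,0],[0,0,2.5,0,0,0],[0,0,2,0,0,0],[0,0,1.2,0,0,0],[0,0,0.7,0,0,0],[0,0,0,0,0,0],[0,0,0,0,0,0]]])

```text
time: 18.77
ee_pos: [0.4346, 0.2834, 0.0241]
tcp_rot: [1.989, 2.431, 0.001]
ft_force: [-0.5, 0.2, 0.5]
grip_width: 0.0854
```

Emit:
drive_tool(deltas=[[[0,0,0,0,0,0],[0,0,0,0,0,0],[0,0,0,0,0,0],[0,0,0,0,0,0],[0,0,0,0,0,0],[0,0,0,0,0,0],[0,0,0,0,0,0],[0,0,0,0,0,0],[0,0,0,0,0,0],[0,0,0,0,0,0],[0,0,0,0,0,0],[0,0,0,0,0,0]]], grip=1, newtons=40)

```text
time: 19.77
ee_pos: [0.4347, 0.2836, 0.0247]
tcp_rot: [1.989, 2.431, 0.002]
ft_force: [-1.1, -0.6, 8.0]
grip_width: 0.0491
```

```bash
python3 go.py "(.4345,.2828,.25)" "(.62,-.0963,.25)"  "(.62,-.0963,.024)"
```

```text
t 19.7667 tcp [0.4347 0.2836 0.0247] w 0.049058594947191114 F [-1.1078 -0.562   7.9914] jaw yaw 11.4403874955797 tilt [0.0012 0.0006] q6 0.2888155809423777
(.4345,.2828,.25) tool cm [ -0.07  -0.   -22.53] n>= 7.509727372650691
(.62,-.0963,.25) tool cm [-40.84  10.66  -0.  ] n>= 13.612050627713751
(.62,-.0963,.024) tool cm [-0.01 -0.03 22.6 ] n>= 7.533326838324126
```

Emit:
drive_tool(deltas=[[[0,0,-1,0,0,0],[0,0,-2,0,0,0],[0,0,-2.5,0,0,0],[0,0,-2.5,0,0,0],[0,0,-2.5,0,0,0],[0,0,-2.5,0,0,0],[0,0,-2.5,0,0,0],[-1,0.3,-1.5,0,0,0],[-2,0.5,-0.5,0,0,0],[-2.5,0.7,0,0,0,0],[-2.5,0.7,0,0,0,0],[-2.5,0.7,0,0,0,0]]])

```text
time: 20.77
ee_pos: [0.4836, 0.1852, 0.1998]
tcp_rot: [1.988, 2.432, 0.001]
ft_force: [0.6, 0.7, -2.2]
grip_width: 0.0489
```

Emit:
drive_tool(deltas=[[[-2.5,0.7,0,0,0,0],[-2.5,0.7,0,0,0,0],[-2.5,0.7,0,0,0,0],[-2.5,0.6,0,0,0,0],[-2.5,0.6,0,0,0,0],[-2.5,0.6,0,0,0,0],[-2.5,0.6,0,0,0,0],[-2.5,0.6,0,0,0,0],[-2.5,0.6,0,0,0,0],[-2.5,0.6,0,0,0,0],[-2.5,0.6,0,0,0,0],[-1.5,0.4,0,0,0,0]]])

```text
time: 21.77
ee_pos: [0.613, -0.0856, 0.1995]
tcp_rot: [1.99, 2.43, 0.0]
ft_force: [0.3, -1.1, -1.3]
grip_width: 0.049
```

Emit:
drive_tool(deltas=[[[-1,0.2,0,0,0,0],[0,0,0,0,0,0],[0,0,0,0,0,0]]])

```text
time: 22.02
ee_pos: [0.6161, -0.0924, 0.1988]
tcp_rot: [-1.989, -2.431, 0.0]
ft_force: [0.0, 0.5, -1.8]
grip_width: 0.0484
```

```bash
python3 go.py "(.6198,-.0955,.1)"  "(.6198,-.0955,.0245)"; python3 - <<'E'
from h import *
a=grab("side","s6"); cv2.imwrite("pics/s6.png",cv2.resize(a[110:300,150:390,::-1],None,fx=3,fy=3,interpolation=cv2.INTER_CUBIC))
E
```

```text
t 22.0167 tcp [ 0.6161 -0.0924  0.1988] w 0.04836736157074955 F [ 0.0455  0.503  -1.8497] jaw yaw 11.425233177604389 tilt [-0.0005  0.0004] q6 -0.42317479179631035
(.6198,-.0955,.1) tool cm [-0.39  0.3   9.88] n>= 3.292817918257734
(.6198,-.0955,.0245) tool cm [-0.    0.    7.55] n>= 2.5166661041079266
```

View pics/s6.png

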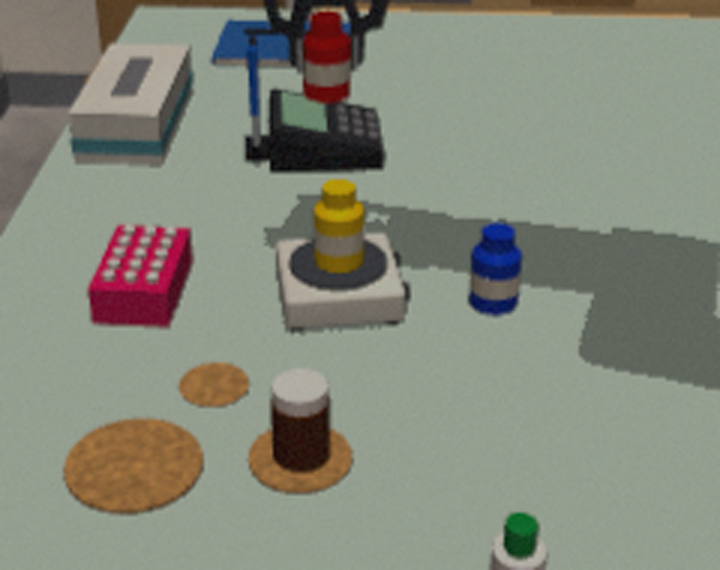

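Red is held upright at (327,60). Yellow at (338,240), the jar and the dropper are all standing. Lowering red.

Emit:
drive_tool(deltas=[[[-0.2,0.15,1,0,0,0],[-0.19,0.15,2,0,0,0],[0,0,2.5,0,0,0],[0,0,2.5,0,0,0],[0,0,2.5,0,0,0],[0,0,2.5,0,0,0],[0,0,2,0,0,0],[0,0,1,0,0,0],[0,0,0.7,0,0,0],[0,0,0.3,0,0,0],[0,0,0,0,0,0],[0,0,0,0,0,0]]])

```text
time: 23.07
ee_pos: [0.6208, -0.0962, 0.0298]
tcp_rot: [1.988, 2.431, 0.001]
ft_force: [0.7, 0.3, -1.6]
grip_width: 0.0481
```

```bash
python3 go.py "(.6198,-.0955,.0245)"
```

```text
t 23.0667 tcp [ 0.6208 -0.0962  0.0298] w 0.0480812992872 F [ 0.6627  0.3467 -1.5973] jaw yaw 11.447967142141936 tilt [ 0.0015 -0.0004] q6 -0.42754097651208556
(.6198,-.0955,.0245) tool cm [ 0.08 -0.09  0.53] n>= 0.17568353523954372
```

Emit:
drive_tool(deltas=[[[0.08,-0.08,0.2,0,0,0],[0,0,0.15,0,0,0],[0,0,0.08,0,0,0],[0,0,0.05,0,0,0],[0,0,0.05,0,0,0],[0,0,0,0,0,0]]])

```text
time: 23.57
ee_pos: [0.6194, -0.0956, 0.0248]
tcp_rot: [1.989, 2.431, 0.0]
ft_force: [-5.2, 1.4, 11.2]
grip_width: 0.0486
```

Contact (11 N). Release and back off, then go on to blue.

Emit:
drive_tool(deltas=[[[0,0,0,0,0,0],[0,0,0,0,0,0],[0,0,0,0,0,0],[0,0,0,0,0,0],[0,0,0,0,0,0],[0,0,0,0,0,0],[0,0,0,0,0,0],[0,0,0,0,0,0]]], grip=0)

```text
time: 24.23
ee_pos: [0.6192, -0.0955, 0.0234]
tcp_rot: [-1.989, -2.432, 0.0]
ft_force: [-0.7, 0.2, -0.3]
grip_width: 0.0851
```

Emit:
drive_tool(deltas=[[[0,0,-1,0,0,0],[0,0,-2,0,0,0],[0,0,-2.5,0,0,0],[0,0,-2.5,0,0,0],[0,0,-2.5,0,0,0],[0,0,-2.5,0,0,0],[0,0,-2.5,0,0,0],[0,0,-1.5,0,0,0],[0,0,0,0,0,0]]])

```text
time: 24.98
ee_pos: [0.6207, -0.0958, 0.198]
tcp_rot: [1.985, 2.427, 0.004]
ft_force: [-0.1, -0.2, 1.2]
grip_width: 0.0856
```

```bash
python3 go.py "(.4367,.0241,.19)" "(.4367,.0241,.022)"
```

```text
t 24.9833 tcp [ 0.6207 -0.0958  0.198 ] w 0.08561582882479074 F [-0.067  -0.2449  1.1959] jaw yaw 11.44434264516478 tilt [ 0.0062 -0.0014] q6 -0.4269891951788081
(.4367,.0241,.19) tool cm [ 15.41 -15.66   0.67] n>= 5.219712272849088
(.4367,.0241,.022) tool cm [ 0.04 -0.1  16.8 ] n>= 5.599887234567973
```

Emit:
drive_tool(deltas=[[[1,-1,0,0,0,0],[2,-2,0,0,0,0],[2.5,-2.5,0,0,0,0],[2.5,-2.5,0,0,0,0],[2.5,-2.5,0,0,0,0],[2.5,-2.5,0,0,0,0],[1.5,-1.7,0,0,0,0],[0.9,-1,0,0,0,0],[0,0,0,0,0,0],[0,0,0,0,0,0],[0,0,0,0,0,0]]])

```text
time: 25.9
ee_pos: [0.4356, 0.024, 0.1935]
tcp_rot: [1.989, 2.431, 0.0]
ft_force: [0.9, 0.4, -0.9]
grip_width: 0.0855
```

```bash
python3 go.py "(.4367,.0241,.19)" "(.4367,.0241,.022)"
```

```text
t 25.9 tcp [0.4356 0.024  0.1935] w 0.08547592202859076 F [ 0.8534  0.383  -0.8552] jaw yaw 11.429681941118135 tilt [ 0.0005 -0.0001] q6 -0.25124742334634304
(.4367,.0241,.19) tool cm [-0.01  0.11  0.35] n>= 0.11713505920778682
(.4367,.0241,.022) tool cm [ 0.   -0.01 16.8 ] n>= 5.599999297541622
```

Emit:
drive_tool(deltas=[[[0,0.1,1,0,0,0],[0,0,2,0,0,0],[0,0,2.5,0,0,0],[0,0,2.5,0,0,0],[0,0,2.5,0,0,0],[0,0,2.5,0,0,0],[0,0,2,0,0,0],[0,0,1.2,0,0,0],[0,0,0.8,0,0,0],[0,0,0,0,0,0],[0,0,0,0,0,0]]])

```text
time: 26.82
ee_pos: [0.436, 0.0243, 0.0232]
tcp_rot: [-1.989, -2.431, 0.001]
ft_force: [0.7, -0.1, 0.7]
grip_width: 0.0855
```

Emit:
drive_tool(deltas=[[[0,0,0,0,0,0],[0,0,0,0,0,0],[0,0,0,0,0,0],[0,0,0,0,0,0],[0,0,0,0,0,0],[0,0,0,0,0,0],[0,0,0,0,0,0],[0,0,0,0,0,0],[0,0,0,0,0,0],[0,0,0,0,0,0],[0,0,0,0,0,0],[0,0,0,0,0,0]]], grip=1, newtons=40)

```text
time: 27.82
ee_pos: [0.4363, 0.0244, 0.0244]
tcp_rot: [1.988, 2.431, 0.001]
ft_force: [-2.3, -0.9, 9.0]
grip_width: 0.0493
```

```bash
python3 go.py "(.4367,.0241,.11)" "(.57,.1487,.11)"  "(.57,.1487,.024)"
```

```text
t 27.8167 tcp [0.4363 0.0244 0.0244] w 0.04926586100908107 F [-2.3243 -0.9185  8.9565] jaw yaw 11.435084484921058 tilt [ 0.0014 -0.0001] q6 -0.25015947101393743
(.4367,.0241,.11) tool cm [-0.04  0.04 -8.56] n>= 2.8543799351285455
(.57,.1487,.11) tool cm [ 9.57 15.54  0.02] n>= 5.17855831086446
(.57,.1487,.024) tool cm [ 0.   -0.01  8.6 ] n>= 2.8666640282627083
```

Emit:
drive_tool(deltas=[[[0,0,-1,0,0,0],[0,0,-2,0,0,0],[0,0,-2.5,0,0,0],[0,0,-2.5,0,0,0],[0.6,1,-1,0,0,0],[1,1.6,0,0,0,0],[1.5,2.4,0,0,0,0],[1.5,2.4,0,0,0,0],[1.5,2.5,0,0,0,0],[1.5,2.5,0,0,0,0],[1.2,2,0,0,0,0],[0.7,1.1,0,0,0,0]]])

```text
time: 28.82
ee_pos: [0.5704, 0.1501, 0.1144]
tcp_rot: [1.987, 2.432, 0.002]
ft_force: [-0.2, -0.4, -1.0]
grip_width: 0.0492
```

Emit:
drive_tool(deltas=[[[0,0,0,0,0,0],[0,0,0,0,0,0],[0,0,0,0,0,0]]])

```text
time: 29.07
ee_pos: [0.5681, 0.1478, 0.1137]
tcp_rot: [-1.989, -2.431, 0.001]
ft_force: [0.4, -0.1, -1.2]
grip_width: 0.0489
```

```bash
python3 go.py "(.57,.1487,.11)"  "(.57,.1487,.0242)"
```

```text
t 29.0667 tcp [0.5681 0.1478 0.1137] w 0.04886961891355465 F [ 0.4177 -0.094  -1.1834] jaw yaw 11.431243646362553 tilt [-0.0007 -0.0002] q6 -0.02415584479685824
(.57,.1487,.11) tool cm [0.05 0.2  0.37] n>= 0.12346149969151297
(.57,.1487,.0242) tool cm [0.   0.01 8.58] n>= 2.85999926667127
```

Emit:
drive_tool(deltas=[[[0.05,0.2,0.5,0,0,0],[0,0,1.5,0,0,0],[0,0,2,0,0,0],[0,0,2,0,0,0],[0,0,1.2,0,0,0],[0,0,0.8,0,0,0],[0,0,0.5,0,0,0],[0,0,0.2,0,0,0],[0,0,0,0,0,0],[0,0,0,0,0,0],[0,0,0,0,0,0]]])

```text
time: 29.98
ee_pos: [0.5712, 0.1493, 0.0273]
tcp_rot: [1.988, 2.431, 0.001]
ft_force: [-0.2, -0.2, -0.3]
grip_width: 0.0489
```

```bash
python3 go.py "(.57,.1487,.0242)"
```

```text
t 29.9833 tcp [0.5712 0.1493 0.0273] w 0.048877973191282675 F [-0.1844 -0.1673 -0.3495] jaw yaw 11.43853870157195 tilt [0.0012 0.0002] q6 -0.02281822804449163
(.57,.1487,.0242) tool cm [-0.03 -0.13  0.31] n>= 0.1018782283377565
```

Emit:
drive_tool(deltas=[[[-0.03,-0.1,0.15,0,0,0],[0,0,0.08,0,0,0],[0,0,0.06,0,0,0],[0,0,0.05,0,0,0],[0,0,0,0,0,0],[0,0,0,0,0,0]]])

```text
time: 30.48
ee_pos: [0.5699, 0.1487, 0.0244]
tcp_rot: [1.989, 2.432, 0.0]
ft_force: [-5.9, -1.0, 15.1]
grip_width: 0.0491
```

Emit:
drive_tool(deltas=[[[0,0,-0.05,0,0,0],[0,0,0,0,0,0],[0,0,0,0,0,0],[0,0,0,0,0,0],[0,0,0,0,0,0],[0,0,0,0,0,0],[0,0,0,0,0,0],[0,0,0,0,0,0]]], grip=0)

```text
time: 31.15
ee_pos: [0.5698, 0.1487, 0.0235]
tcp_rot: [-1.989, -2.432, 0.0]
ft_force: [0.6, 0.5, 0.3]
grip_width: 0.0851
```

Emit:
drive_tool(deltas=[[[0,0,-1,0,0,0],[0,0,-2,0,0,0],[0,0,-2.5,0,0,0],[0,0,-2.5,0,0,0],[0,0,-2.5,0,0,0],[0,0,-2.5,0,0,0],[0,0,-2.5,0,0,0],[0,0,-1.5,0,0,0],[0,-1,0,0,0,0],[0,-2,0,0,0,0],[0,-2.5,0,0,0,0],[0,-2.5,0,0,0,0]]])

```text
time: 32.15
ee_pos: [0.4904, 0.1326, 0.1942]
tcp_rot: [1.989, 2.431, 0.001]
ft_force: [0.3, 0.4, 0.6]
grip_width: 0.0855
```

Emit:
drive_tool(deltas=[[[0,-2.5,0,0,0,0],[0,-2.5,0,0,0,0],[0,-2.5,0,0,0,0],[0,-2.5,0,0,0,0],[0,-2,0,0,0,0],[0,-1,0,0,0,0],[0,0,0,0,0,0],[0,0,0,0,0,0]]])

```text
time: 32.82
ee_pos: [0.3648, 0.1072, 0.1943]
tcp_rot: [1.988, 2.431, 0.002]
ft_force: [0.1, -0.8, 0.1]
grip_width: 0.0851
```

```bash
python3 - <<'E'
from h import *
im=grab("top","t7"); s=grab("side","s7")
A=cv2.resize(im[90:290,70:430,::-1],None,fx=2,fy=2); B=cv2.resize(s[110:330,120:400,::-1],None,fx=2,fy=2)[:,:560]
cv2.imwrite("pics/f_top.png",A); cv2.imwrite("pics/f_side.png",B)
hsv=cv2.cvtColor(im,cv2.COLOR_RGB2HSV); H,S,V=[hsv[...,i].astype(int) for i in range(3)]
yy,xx=np.mgrid[:384,:512]
def chk(n,p,z,f):
    u,v=w2pix("top",(*p,z))[0]; m=(abs(xx-u)<16)&(abs(yy-v)<16)&f
    c=max(blobs(m,20),key=cv2.contourArea); w=pix2w("top",c[:,0],z)[:,:2].astype(np.float32)
    q=cv2.drawContours(np.zeros(m.shape,np.uint8),[c],-1,1,-1); ys,xs=np.nonzero(q)
    e=pix2w("top",(xs.mean(),ys.mean()),z)[0,:2]; print(n,e,"mec",cv2.minEnclosingCircle(w)[0],"err mm",(e-p)*1e3); return e
b=im[...,2].astype(int)-im[...,1]
chk("jar",(.6074,.2799),.08,(b>-10)&(V>130))
chk("yel",(.595,.0261),.13,(V>145)&(S>100)&(H>26))
r=chk("red",(.6199,-.0963),.085,(V>160)&(S>150)); l=chk("blue",(.5701,.1487),.085,(V>160)&(S>100))
d=l-r; print("mid",(l+r)/2,"len",np.hypot(*d),"deg",np.degrees(np.arctan2(-d[0],d[1])))
chk("drop",(.433,.4305),.085,(S>120)&(H>45)&(H<85))
c=max(blobs((abs(xx-263)<40)&(abs(yy-117)<40)&(S>120)&((H>160)|(H<3)),200),key=cv2.contourArea); print("rack",cv2.minAreaRect(pix2w("top",c[:,0],.05)[:,:2].astype(np.float32)))
E
python3 go.py
```

```text
jar [0.607  0.2802] mec (0.6066518425941467, 0.28002282977104187) err mm [-0.4458  0.2934]
yel [0.5944 0.0262] mec (0.5939534902572632, 0.02645142376422882) err mm [-0.5994  0.147 ]
red [ 0.619  -0.0971] mec (0.6191548109054565, -0.09717009961605072) err mm [-0.8719 -0.7713]
blue [0.5692 0.1481] mec (0.5694678425788879, 0.1483798325061798) err mm [-0.9144 -0.6171]
mid [0.5941 0.0255] len 0.250169610145518 deg 11.492217333685781
drop [0.433  0.4305] mec (0.4337382912635803, 0.43085169792175293) err mm [0.0442 0.0069]
rack ((0.7905390858650208, 0.03142702579498291), (0.1214665099978447, 0.08513415604829788), 89.48126983642578)
t 32.9167 tcp [0.3652 0.1073 0.1939] w 0.08527320216037945 F [ 0.561  -0.1911  0.7798] jaw yaw 11.430908699045803 tilt [0.0011 0.0002] q6 -0.0363064797658323
```

View pics/f_top.png

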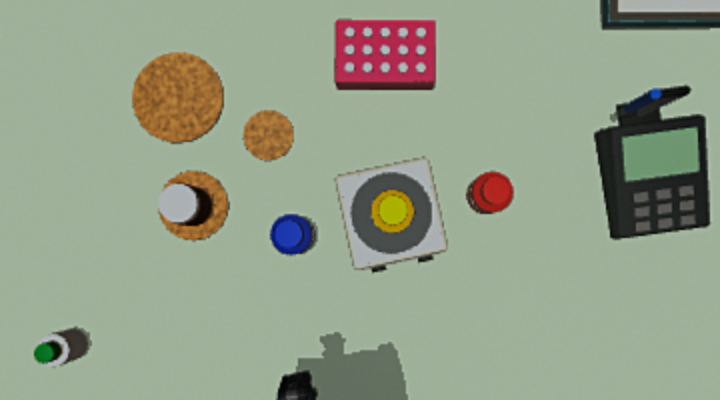

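View pics/f_side.png

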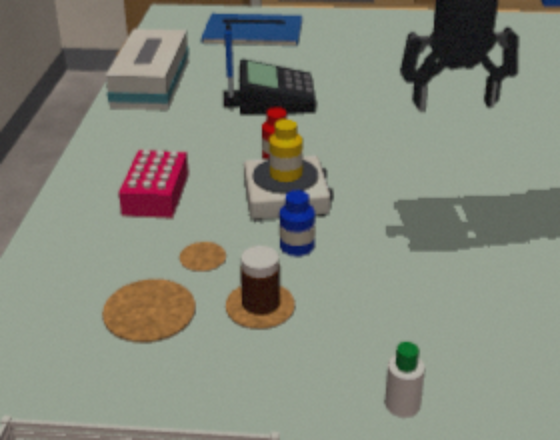

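Final views: in the top crop the jar is on the middle mat (190,205), blue (292,235) and red (491,192) are on either side of the stirrer, and yellow (392,209) is on the plate. The side view shows everything upright and the hand clear. All errors are about 1 mm, and the dropper and rack have not moved. Handing in.

```bash
python3 -c "
from workcell import order
print(order.finish_job())"
```

```text
the job is handed in; nothing more can be done
None
```

I did the job in the order asked and handed it in at about 33 s of the 104 s. The jar went to the middle-sized (90 mm) cork mat and yellow to the stirrer plate. Red then went on the bench on the meter's side of the stirrer and blue on the opposite side. I lowered each one until it touched, at 6–15 N wrist force, before opening the fingers.

**Last checks from the top camera:**
- **Placement:** the jar and yellow are within 1 mm of their centres; red and blue are about 1.2 mm off their targets.
- **Red and blue:** they stand 250.2 mm apart against 250 wanted, on a line turned 11.5°, the same as the stirrer. Both, and so the pair, sit about 1 mm toward the robot.
- **Bystanders:** the dropper bottle and tip rack have not moved, everything is upright, and the gripper is clear.

**What disagreed:** the stirrer case measured about 110–115 mm across in the image against the 120 mm given. I set the 4 cm gaps from the 120 mm size and the measured centre. The side camera put the jar about 2 mm off the top camera's reading before I set it down, which is within the calibration error.

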